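Clamp a plaster mould under the twist-lock hold-down

ROBOT

A 6-joint arm with a two-finger parallel gripper is mounted at the origin on a cart in front of the work surface, level with it; the furniture and walls round the work are solid. World frame = base frame: x ahead of the robot, y to its left, z up, the work surface at z = 0. Lengths are in m, angles in rad, forces in N, time in s.
With the tool pointing down it reaches from about 0.325 to 0.9 m from the base axis. Payload 6.1 kg.
Tool frame: the origin (TCP) lies at the very end of the fingers, on their centre line; the grasp point (between the pads) lies arm.grasp_offset behind it (arm.grasp_offset is the distance from the TCP to the grasp point, in m); z points along the fingers, y is the direction in which the jaws open and shut (so a half turn about z gives the same grasp; the last joint's range is limited). The gripper opens to 85 mm and grips with 20 to 120 N. Pads are 22 mm wide; open, the fingers measure 114 mm over their backs; the gripper's body (76 mm by 85 mm) begins 54 mm behind the grasp point. The pads swing forward as they close: fully open they stand 13 mm farther back than shut.
Start: joints at [-1.281, 0.22, 1.526, -0, 1.395, -0.126], TCP at [0.252, -0.572, 0.231] pointing down, gripper open.
Joint ranges: [-2.98, 2.98], [-0.91, 2.08], [0.09, 2.57], [-1.24, 4.39], [0.2, 2.65], [-2.68, 2.68]. Speed limits (rad/s): [2.57, 2.57, 3.01, 3.14, 3.14, 3.14].

INTERFACE

Orientations are given as a 3x3 rotation matrix whose columns are the frame's x, y, z axes.
In Python, from cell import arm gives the robot as it stands. The module is installed in compiled form; this text tells all that it offers.
- The arm moves only by the shell command python3 -m creep 'ROWS' [FORCE]. ROWS is JSON, a list of rows, each a list of 3 entries, a list of its own where there are three numbers: the turn, a rotation vector about the tool's x, y, z in rad, then the shift along the tool's x, y, z in mm, then the gripper command: -1 is shut, 1 is fully open, values between are in proportion. In form: [[[rx, ry, rz], [tx, ty, tz], claw], ...]. A call has 1 to 5 rows; each row shifts and turns the pose as measured when the row begins, along the tool's axes as they then stand; what a row does not reach is not made up. A row lasts 1/10 s, in which the tool goes at most 50 mm and 8.59 degrees, less where a joint would pass 70% of its speed; a pose out of reach is approached as far as the arm can. A call is refused whole if a number of a shift passes 50 or a number of a turn 0.15, either way. A call with a gripper value outside its range is refused whole. The fingers move at their own pace and stop on an object; FORCE is the grip in N (left out, the last holds). Time passes only in rows, so rows that do not move let the fingers close. It gives the time, the measured TCP pose, the force and the opening at its end, in the units of the state.
- arm.get_state(): the state, without advancing time (a new reading comes with each control period).
- arm.get_image(name): name is "scene" or "top"; returns the picture (420x560x3 uint8, red, green, blue); there is no depth.
- arm.camera_params(name): a dict with "intrinsics" (3x3 intrinsics, pixels), "k1" (the pictures are not rectified: a ray, as slopes to the right and down, at radius r is drawn at 1 + k1 r^2 times it, then the intrinsics apply), "rvec" (rotation vector, rad) and "tvec" (3), from world to camera coordinates, as OpenCV has them. Camera axes: x right, y down, z forward; pixel columns grow to the right and rows downward; lengths in m; the calibration is good to about 2 mm. A picture is of the moment at which its call begins. camera_params takes no time and is no camera call.
- arm.hand_in(): hands the job in, once; it reports no verdict.
Trained networks look in the newest picture that a camera, given by its name, has taken for a name from the list of things; names that differ only in an ending like _2 or _b are one class to them, and where a whole thing is asked for, a point or a joint stands for the part that bears it (a point fixed in the world has none). Each returns a list of dicts, best first, with "score" (0 to 1); they miss things now and then, are a little off and sometimes report something else, mostly with a low value. They report only what shows in the picture. A call takes as long as a camera call. They do not tell look-alikes from the thing itself.
- arm.look_for(name, camera): "box" ([left, top, right, bottom] as shares, 0 to 1, of the picture: columns of its width, rows of its height, round what is visible of it).
- arm.landmark_of(name, camera): "position" ([row, column] as shares, 0 to 1, of the picture: columns of its width, rows of its height: a listed point, or the origin of a listed thing).
The state is a dict: "time": time; "joint_pos": joint angles; "joint_vel": joint speeds; "tau": joint torques, N m; "tcp_pos": TCP position; "tcp_rot": TCP orientation; "force": force on the tool from outside, world axes, zero at the start; "torque": the same for the moment, N m; "grip_width": finger opening in m.
Only numpy, scipy, OpenCV 4.12 (cv2) and the standard library are available. Lean on these libraries where they do the work, as an engineer would, in place of code of your own. Each camera call takes 0.05 s, during which the arm holds its last target.

TASK

A closed plaster mould stands under the telescoping hold-down of the grey bench stand, ready for casting. Twist the spindle loose by its T-handle (anticlockwise from above), slide it down until its sprung rubber foot presses lightly on the mould (about 5 N), and, still pressing, twist it back clockwise by feel until it is just firmly locked, not overtightened, and let go, so that the foot stays pressed on. Be gentle with the plaster, and do not shift or tip either of the two moulds.

Things in the scene. Friction and masses are not known exactly. Their poses are not given: they have to be found in the camera images.
- stand: Grey steel bench stand, bolted down: base plate 95x130x12 mm, round column 28 mm thick and 178 mm high. Origin on the table top under the vertical spindle axis; x points from the spindle to the column, whose axis is at x = +105 mm; z up. The mould to be clamped stands on the table under the spindle, in front of the base plate.
- clamp_head: Grey arm and collar fixed to the stand, 138 to 178 mm above the table; the spindle passes through it. Same origin and axes as the stand. A hidden sprung brake shoe in it bites the spindle. Properly locked: 0.20 to 0.27 N m felt about the spindle axis while tightening; under 0.14 it may slip, over 0.33 is overtightened (loosen, tighten again). The bite stays when let go.
- spindle: Steel telescoping section, 28 mm thick, with a dark T-handle on top: a flat-sided bar 14 mm thick (along the spindle's x), 66 mm long (along its y) and 28 mm tall, to be gripped across its 14 mm thickness from above. Moving mass about 0.43 kg with the foot. Origin on the spindle axis 284 mm below the handle's middle; z up; its axes equal the stand's when twist is 0.
- travel (a joint): How far the spindle has been slid down, m: 0 fully up to 0.075 down. Sliding friction about 1 N: loose and let go, the spindle sinks. With the foot not pressed, its underside is 0.118 m minus travel above the table, and the middle of the handle 0.284 m minus travel.
- twist (a joint): Twist of the spindle, rad: 0 is the loose stop; grows clockwise seen from above, to 1.75. Below 0.3 it always slides freely. Where the bite is first felt depends on hidden wear (0.5 to 1.1); from there the turning torque rises by about 0.7 N m per rad. It springs back about 0.04 rad when let go. Starts locked at 1.0 to 1.2, from just tight to far too tight.
- handle (a point): Middle of the T-handle bar (14 x 66 x 28 mm), on the spindle axis.
- foot_pad: Round black rubber foot, 48 mm across and 6 mm thick, under the spindle; does not turn with it. It is carried on a spring of 3 N per mm, 6 mm of travel, and first stands 25 mm or more above the mould. Origin 118 mm below the foot's underside.
- foot_bottom (a point): Middle of the underside of the rubber foot.
- mould_a: Cream two-part plaster mould, 61x66 mm and 64 mm tall, flat top with a pouring hole. Origin at the centre of its underside, z up, stands on the table. One of the two moulds is under the foot, the other is a spare beside the stand.
- mould_b: Cream two-part plaster mould, longer and lower: 85x68 mm and 57 mm tall. Origin at the centre of its underside, z up, stands on the table. Either this or the other is under the foot.
There are look-alikes about, which are no part of the job. Leave any green or red look-alike of the mould_a alone. Leave any red look-alike of the mould_b alone.

How it is judged:
On the way, in this order (a step that is already met when the one before it is completed fails the run):
1. the spindle is twisted loose: the shoe no longer bites (contact force between clamp_head and spindle below 0.5 N), for 0.1 s.
2. the foot is slid down onto the mould and presses on it while the spindle is loose (contact force between foot_pad and anything else above 2 N and contact force between clamp_head and spindle below 0.5 N), for 0.1 s.
At the end, for the whole second after the job is handed in: the released foot presses on the mould with 2 to 9 N, the shoe bites the spindle with 8 to 22 N (locked, not overtightened), both moulds stand upright within 10 mm of where they were ((contact force between foot_pad and mould_a between 2 and 9 N or contact force between foot_pad and mould_b between 2 and 9 N) and contact force between clamp_head and spindle between 8 and 22 N and distance of each of mould_a, mould_b from where it was at the start of the episode below 0.01 m and angle between each of mould_a, mould_b's own z axis and vertical below 0.05 rad and linear speed of foot_pad below 0.005 m/s); the robot touches nothing.
It fails at once if the foot is pressed on anything with more than 16 N (contact force between foot_pad and anything else above 16 N).
It fails at once if the lock is forced: more than 45 N between shoe and spindle (contact force between clamp_head and spindle above 45 N).
It fails at once if a mould is shifted by more than 20 mm or tipped (distance of any of mould_a, mould_b from where it was at the start of the episode above 0.02 m or angle between any of mould_a, mould_b's own z axis and vertical above 0.2 rad).
It also fails if it takes over 58 s, if anything falls off the work surface, if the arm or the gripper's body presses on something with over 40 N, if the wrist force passes 120 N, or if a joint passes its speed limit or range.

## Working session

There is one attempt and no reset: what is moved stays moved. The work goes in short steps, Python scripts to look and compute and a shell command to move; the robot and the scene stay as the last step left them, time stands still between calls to the robot, and variables do not carry over. Pictures are saved under pics/ and viewed, and the job is handed in when it is done.

```bash
mkdir -p pics; cat > h.py <<'E'
import numpy as np,cv2
from cell import arm
def cam(n):
    p=arm.camera_params(n);K=np.array(p["intrinsics"]);R=cv2.Rodrigues(np.array(p["rvec"],float))[0];t=np.array(p["tvec"],float).ravel()
    return K,p["k1"],R,t
def proj(n,X):
    K,k,R,t=cam(n);p=arm.camera_params(n)
    return cv2.projectPoints(np.atleast_2d(np.array(X,float)),np.array(p["rvec"],float),np.array(p["tvec"],float),K,np.array([k,0,0,0.]))[0].reshape(-1,2)
def ray(n,uv):
    K,k,R,t=cam(n)
    q=cv2.undistortPoints(np.array([[uv]],float),K,np.array([k,0,0,0.])).ravel()
    d=R.T@np.array([q[0],q[1],1.]);return -R.T@t,d
def atz(n,uv,z):
    o,d=ray(n,uv);return o+d*(z-o[2])/d[2]
def save(n,f):
    im=arm.get_image(n);cv2.imwrite("pics/"+f,cv2.cvtColor(im,cv2.COLOR_RGB2BGR));return im
E
python3 - <<'E'
from h import *
s=arm.get_state();print({k:np.round(v,3).tolist() for k,v in s.items()},arm.grasp_offset)
for n in("scene","top"):
    save(n,n+"0.png")
    K,k,R,t=cam(n);print(n,-R.T@t)
    for o in("handle","foot_bottom","stand","spindle","mould_a","mould_b"):
        for r in arm.landmark_of(o,n)[:3]: print(o,round(r["score"],2),[round(r["position"][1]*560,1),round(r["position"][0]*420,1)])
E
```

```text
{'time': 0.0, 'joint_pos': [-1.281, 0.221, 1.528, -0.0, 1.395, -0.126], 'joint_vel': [-0.0, -0.002, -0.0, -0.001, 0.0, -0.001], 'tau': [-0.0, -49.689, -38.94, -0.0, 0.011, 0.0], 'tcp_pos': [0.252, -0.571, 0.23], 'tcp_rot': [[0.915, 0.404, -0.001], [0.404, -0.915, 0.002], [0.0, -0.002, -1.0]], 'force': [0.034, -0.144, 0.321], 'torque': [0.001, 0.011, -0.031], 'grip_width': 0.085} 0.0187
scene [-0.24212278  0.50519009  0.76943939]
handle 0.95 [263.5, 190.2]
foot_bottom 0.62 [268.5, 260.7]
foot_bottom 0.39 [262.1, 193.0]
mould_a 0.96 [271.8, 298.0]
mould_a 0.92 [217.3, 333.0]
mould_b 0.96 [271.8, 298.0]
mould_b 0.92 [217.3, 333.0]
top [ 0.43342141 -0.14604456  1.04852406]
handle 0.78 [251.0, 224.2]
stand 0.59 [255.9, 227.2]
spindle 0.93 [253.0, 231.0]
mould_a 0.93 [301.3, 255.1]
mould_a 0.91 [255.7, 230.9]
mould_a 0.83 [347.7, 257.6]
mould_b 0.93 [301.3, 255.1]
mould_b 0.91 [255.7, 230.9]
mould_b 0.83 [347.7, 257.6]
```

View pics/scene0.png

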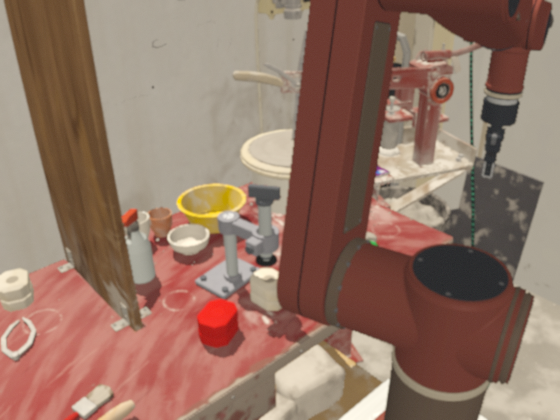

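View pics/top0.png

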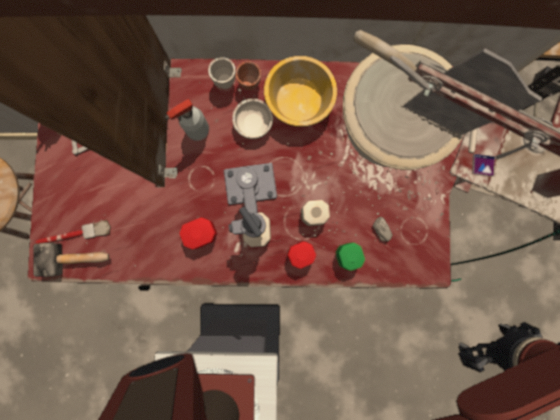

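```bash
python3 - <<'E'
from h import *
a=ray("scene",(263.5,190.2));b=ray("top",(251,224.2))
A=np.array([a[1],-b[1]]).T;x=np.linalg.lstsq(A,b[0]-a[0],rcond=None)[0]
print(a[0]+a[1]*x[0],b[0]+b[1]*x[1])
for z in(.27,.284): print(z,atz("top",(251,224.2),z),atz("scene",(263.5,190.2),z))
for n in("scene","top"):
    im=cv2.imread("pics/%s0.png"%n);c=im[150:350,170:400] if n=="scene" else im[160:310,190:390]
    cv2.imwrite("pics/%s0z.png"%n,cv2.resize(c,None,fx=3 if n=="scene" else 4,fy=3 if n=="scene" else 4,interpolation=cv2.INTER_CUBIC))
E
```

```text
[ 0.47944063 -0.09673261  0.27351278] [ 0.47526203 -0.10133731  0.27302187]
0.27 [ 0.47542507 -0.1011631   0.27      ] [ 0.48455166 -0.10099618  0.27      ]
0.284 [ 0.47466973 -0.10197019  0.284     ] [ 0.46418193 -0.08400392  0.284     ]
```

View zoomed.

View pics/scene0z.png

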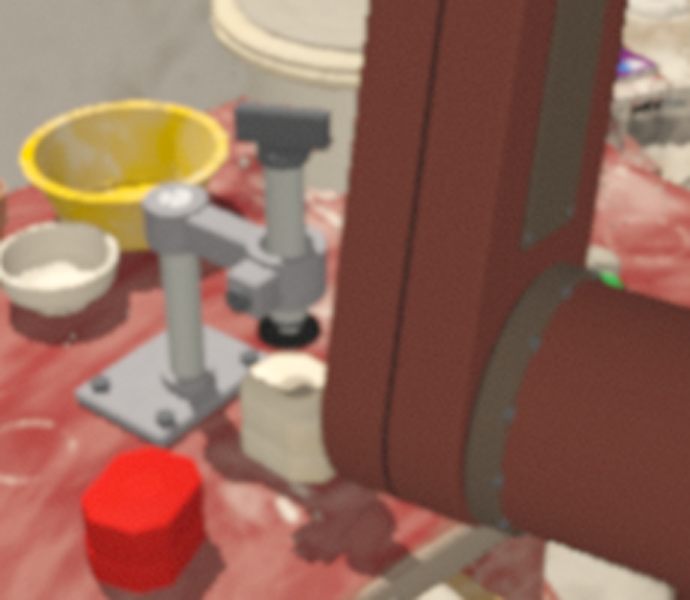

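View pics/top0z.png

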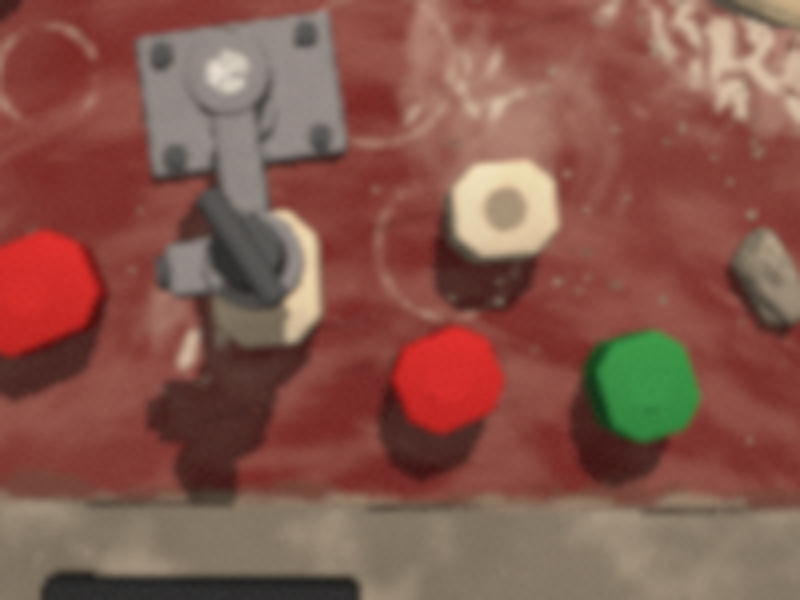

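```bash
cat > fit.py <<'E'
from h import *
import scipy.optimize as so
def bar(p):
    x,y,tr,th=p;m=.284-tr;u=np.array([np.cos(th),np.sin(th)]);v=np.array([-u[1],u[0]])
    return np.array([[*(np.array([x,y])+a*.033*u+b*.007*v),m+c*.014] for a in(-1,1) for b in(-1,1) for c in(-1,1)])
E
python3 - <<'E'
from fit import *
S=cv2.imread("pics/scene0.png");T=cv2.imread("pics/top0.png")
Z=lambda im,r,c,k:cv2.resize(im[r:r+70,c:c+90],None,fx=k,fy=k,interpolation=cv2.INTER_CUBIC)
cv2.imwrite("pics/sz1.png",Z(S,165,225,8));cv2.imwrite("pics/tz1.png",Z(T,190,210,8))
E
```

```text
(no output)
```

View pics/sz1.png

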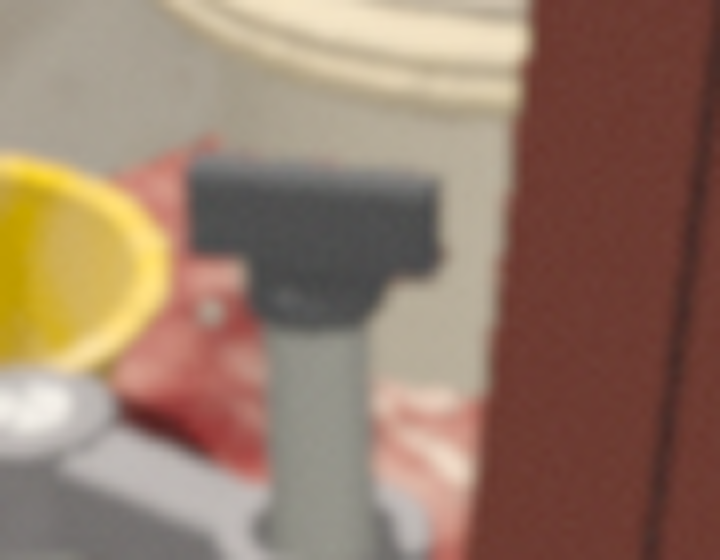

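View pics/tz1.png

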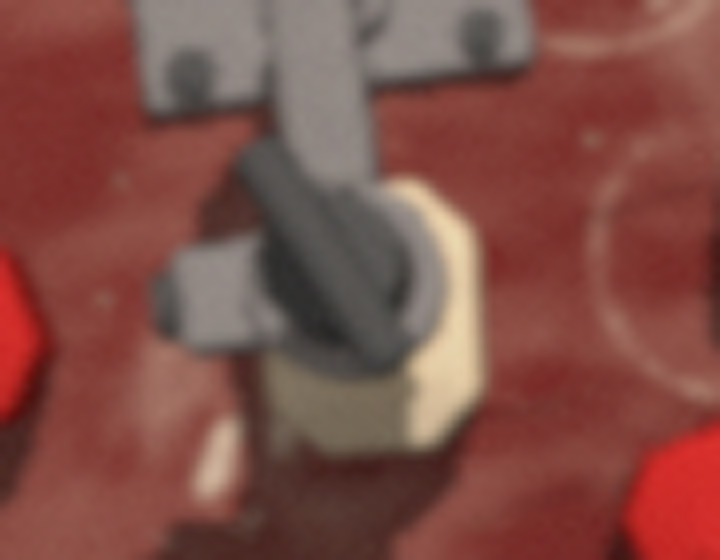

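```bash
python3 - <<'E'
from fit import *
def res(p):
    b=bar(p);s=(proj("scene",b)-[225,165])*8;t=(proj("top",b)-[210,190])*8
    return [s[:,0].min()-188,s[:,0].max()-440,s[:,1].min()-153,s[:,1].max()-278,t[:,0].min()-238,t[:,0].max()-412,t[:,1].min()-134,t[:,1].max()-376]
for i in(-1,1):
    r=so.least_squares(res,[.475,-.1,.01,.57],loss="soft_l1",f_scale=8);print(r.x,np.round(r.fun,0));break
p=r.x
# stand yaw from column top centre
c=atz("top",(190+228/4,160+72/4),.178);print(c, np.linalg.norm(c[:2]-p[:2]),np.arctan2(*(c[:2]-p[:2])[::-1]))
for n,o,f in(("scene",(225,165),"so"),("top",(210,190),"to")):
    im=cv2.imread("pics/%sz1.png"%n[0])
    for q in (proj(n,bar(p))-o)*8: cv2.circle(im,tuple(int(v) for v in q),4,(0,255,255),-1)
    cv2.imwrite("pics/%s.png"%f,im)
# side moulds
print(atz("top",(316,212.5),.06), atz("top",(255.7,231),.06))
E
```

```text
[ 0.48066019 -0.10057253  0.01784088  0.55909199] [ -9.  14. -10.  22.  -9.  10. -15.   8.]
[ 0.58272043 -0.08470943  0.178     ] 0.10328567429120705 0.15419495328733482
[ 0.51881382 -0.25097851  0.06      ] [ 0.47001838 -0.10111443  0.06      ]
```

```bash
python3 -c "
import cv2,numpy as np
cv2.imwrite('pics/both.png',cv2.resize(np.hstack([cv2.imread('pics/so.png'),cv2.imread('pics/to.png')]),(800,311)))"
```

```text
(no output)
```

View pics/both.png

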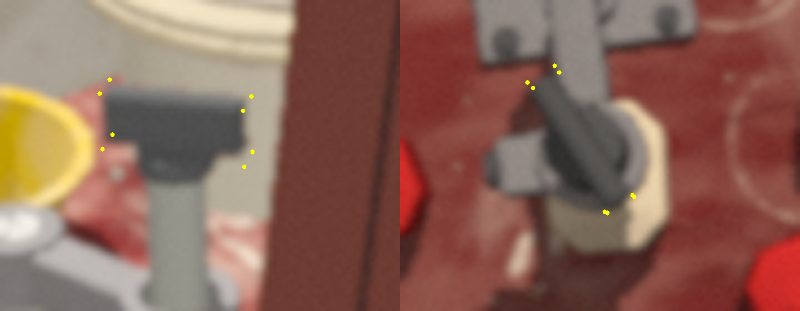

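```bash
python3 -m creep '[[[0,0,0],[0,0,-50],1],[[0,0,0],[0,0,-50],1],[[0,0,0],[40,-34,-20],1],[[0,0,0],[40,-34,0],1],[[0,0,0],[40,-34,0],1]]' 100
```

```text
time: 1.2
tcp_pos: [0.316, -0.4378, 0.3509]
tcp_rot: [[0.918, 0.396, -0.001], [0.396, -0.918, 0.004], [0.001, -0.004, -1.0]]
force: [0.4, -0.1, 0.3]
grip_width: 0.0854
```

```bash
python3 -m creep '[[[0,0,0],[40,-34,0],1],[[0,0,0],[40,-34,0],1],[[0,0,0],[40,-34,0],1],[[0,0,0],[40,-34,0],1],[[0,0,0],[40,-34,0],1]]'
```

```text
time: 1.7
tcp_pos: [0.4262, -0.2124, 0.3536]
tcp_rot: [[0.92, 0.393, 0.004], [0.393, -0.92, -0.0], [0.004, 0.002, -1.0]]
force: [1.8, -0.8, -0.1]
grip_width: 0.0855
```

```bash
python3 -m creep '[[[0,0,-0.06],[30,-26,0],1],[[0,0,-0.06],[30,-26,0],1],[[0,0,-0.06],[25,-22,0],1],[[0,0,0],[8,-7,0],1],[[0,0,0],[0,0,0],1]]'; python3 - <<'E'
from h import *
s=arm.get_state();R=np.array(s["tcp_rot"]);d=np.array([.480,-.100,.30])-s["tcp_pos"];print(s["tcp_pos"],R.T@d*1000,"xang",np.arctan2(R[1,0],R[0,0]),s["torque"],s["force"])
save("top","top1.png");save("scene","scene1.png")
E
```

```text
time: 2.2
tcp_pos: [0.4746, -0.0877, 0.3553]
tcp_rot: [[0.826, 0.563, 0.008], [0.563, -0.826, -0.001], [0.006, 0.005, -1.0]]
force: [0.2, 0.1, -1.6]
grip_width: 0.0855
[ 0.47459954 -0.08770963  0.35526787] [-2.80708392 12.92005664 55.31679702] xang 0.5984017027899622 [-0.06231314 -0.01216036  0.01934785] [ 0.19714833  0.14087854 -1.57022384]
```

View pics/scene1.png

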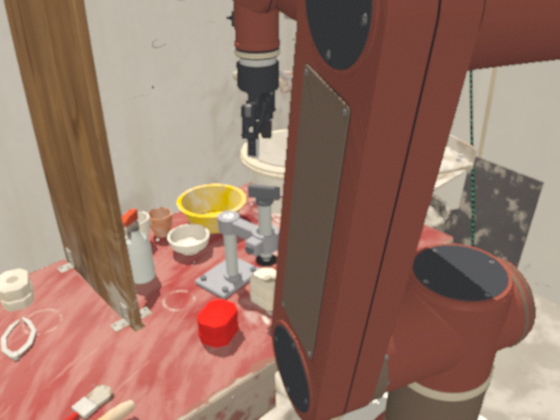

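View pics/top1.png

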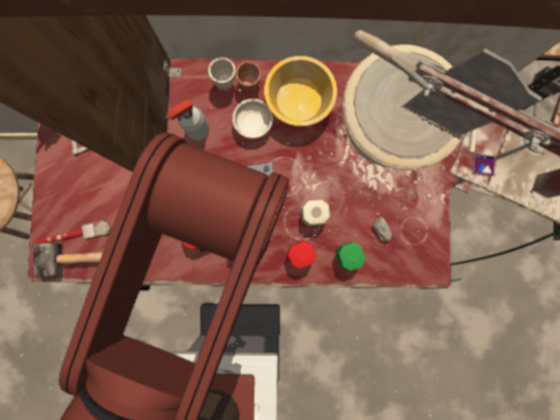

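```bash
cat > st.py <<'E'
from h import *
import sys
g=[float(v) for v in sys.argv[1:5]]  # target x y z, xang
s=arm.get_state();R=np.array(s["tcp_rot"]);p=np.array(s["tcp_pos"])
c,q=np.cos(g[3]),np.sin(g[3]);Rd=np.array([[c,q,0],[q,-c,0],[0,0,-1.]])
print("t",s["time"],"p",p.round(4),"w",round(s["grip_width"],4),"ang",round(float(np.arctan2(R[1,0],R[0,0])),4))
print("shift mm",(R.T@(np.array(g[:3])-p)*1000).round(1),"turn",cv2.Rodrigues(R.T@Rd)[0].ravel().round(4))
print("F",np.round(s["force"],2),"M",np.round(s["torque"],3),"j6",round(s["joint_pos"][5],3))
E
python3 -m creep '[[[0.005,-0.006,0.035],[-3,13,0],1],[[0,0,0],[0,0,20],1],[[0,0,0],[0,0,0],1]]'; python3 st.py .48 -.1 .257 .563
```

```text
time: 2.6
tcp_pos: [0.479, -0.1078, 0.3352]
tcp_rot: [[0.853, 0.522, -0.0], [0.522, -0.853, -0.002], [-0.002, 0.002, -1.0]]
force: [-0.5, 0.4, -0.1]
grip_width: 0.0854
t 2.6 p [ 0.479  -0.1078  0.3352] w 0.0854 ang 0.5494
shift mm [ 5.1 -6.3 78.2] turn [ 0.0017  0.0016 -0.0136]
F [-0.51  0.37 -0.13] M [ 0.007  0.015 -0.02 ] j6 0.641
```

```bash
python3 -m creep '[[[0,0,-0.013],[5,-6,20],1],[[0,0,0],[0,0,20],1],[[0,0,0],[0,0,20],1],[[0,0,0],[0,0,8],1],[[0,0,0],[0,0,0],1]]'; python3 st.py .48 -.1 .257 .563; python3 -c "
from h import *
im=save('scene','scene2.png');cv2.imwrite('pics/s2z.png',cv2.resize(cv2.cvtColor(im,4)[110:260,200:320],None,fx=4,fy=4))"
```

```text
time: 3.1
tcp_pos: [0.4811, -0.109, 0.2687]
tcp_rot: [[0.854, 0.52, 0.002], [0.52, -0.854, -0.006], [-0.002, 0.006, -1.0]]
force: [-0.4, -0.2, 0.5]
grip_width: 0.0851
t 3.1 p [ 0.4811 -0.109   0.2687] w 0.0851 ang 0.5468
shift mm [ 3.8 -8.3 11.6] turn [ 0.0057  0.0016 -0.0162]
F [-0.36 -0.16  0.47] M [0.    0.026 0.   ] j6 0.645
```

View pics/s2z.png

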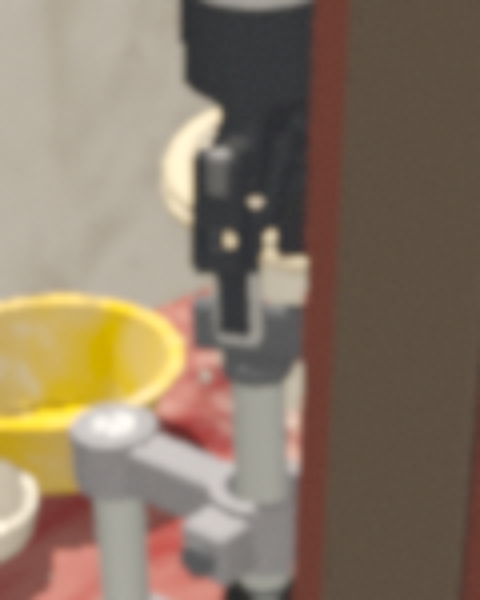

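```bash
python3 -m creep '[[[0.005,0,-0.016],[4,-8,6],1],[[0,0,0],[0,0,5],1],[[0,0,0],[0,0,0],1]]'; python3 st.py .48 -.1 .257 .563
```

```text
time: 3.45
tcp_pos: [0.4819, -0.1006, 0.2606]
tcp_rot: [[0.846, 0.534, 0.004], [0.534, -0.846, -0.003], [0.002, 0.005, -1.0]]
force: [-0.2, 0.2, 0.0]
grip_width: 0.0853
t 3.45 p [ 0.4819 -0.1006  0.2606] w 0.0853 ang 0.563
shift mm [-1.3 -1.6  3.6] turn [ 0.0046 -0.0015 -0.0001]
F [-0.24  0.25  0.01] M [ 0.004 -0.039 -0.011] j6 0.643
```

```bash
python3 -m creep '[[[0.004,0,0],[-1,-2,2],-1],[[0,0,0],[0,0,0],-1],[[0,0,0],[0,0,0],-1],[[0,0,0],[0,0,0],-1],[[0,0,0],[0,0,0],-1]]' 100;  python3 st.py .48 -.1 .257 .563
```

```text
time: 3.95
tcp_pos: [0.4804, -0.0994, 0.2599]
tcp_rot: [[0.845, 0.534, 0.003], [0.534, -0.845, -0.001], [0.002, 0.002, -1.0]]
force: [-1.7, -5.1, -0.4]
grip_width: 0.0129
t 3.95 p [ 0.4804 -0.0994  0.2599] w 0.0129 ang 0.5638
shift mm [-0.7  0.3  2.9] turn [ 0.0024 -0.0024  0.0008]
F [-1.7  -5.14 -0.39] M [-0.12   0.993  0.291] j6 0.642
```

```bash
python3 -m creep '[[[0,0,0],[0,0,0],-1],[[0,0,-0.1],[0,0,0],-1]]' 120;  python3 st.py .48 -.1 .257 .563;python3 -m creep '[[[0,0,-0.15],[0,0,0],-1],[[0,0,-0.15],[0,0,0],-1]]' ;  python3 st.py .48 -.1 .257 .563
```

```text
time: 4.15
tcp_pos: [0.4806, -0.0997, 0.2595]
tcp_rot: [[0.787, 0.617, 0.004], [0.617, -0.787, -0.001], [0.003, 0.003, -1.0]]
force: [2.0, -0.3, -1.8]
grip_width: 0.0113
t 4.15 p [ 0.4806 -0.0997  0.2595] w 0.0113 ang 0.6644
shift mm [-0.7 -0.2  2.5] turn [ 0.0026 -0.0027  0.1014]
F [ 2.03 -0.31 -1.79] M [ 0.539  0.05  -0.102] j6 0.54
time: 4.35
tcp_pos: [0.4802, -0.0988, 0.2583]
tcp_rot: [[0.566, 0.825, 0.002], [0.825, -0.566, 0.002], [0.003, 0.0, -1.0]]
force: [1.2, -1.8, -3.3]
grip_width: 0.0113
t 4.35 p [ 0.4802 -0.0988  0.2583] w 0.0113 ang 0.9694
shift mm [-1.1  0.5  1.3] turn [-2.000e-04 -2.900e-03  4.064e-01]
F [ 1.21 -1.83 -3.27] M [-0.012  0.115 -0.105] j6 0.235
```

```bash
python3 -m creep '[[[0,0,-0.14],[0,0,0],-1],[[0,0,-0.14],[0,0,0],-1],[[0,0,-0.14],[0,0,0],-1],[[0,0,-0.11],[0,0,0],-1],[[0,0,0],[0,0,0],-1]]';  python3 st.py .48 -.1 .257 1.54
```

```text
time: 4.85
tcp_pos: [0.4797, -0.0988, 0.2549]
tcp_rot: [[0.047, 0.999, -0.001], [0.999, -0.047, 0.003], [0.003, -0.001, -1.0]]
force: [2.0, -0.5, -3.5]
grip_width: 0.0116
t 4.85 p [ 0.4797 -0.0988  0.2549] w 0.0116 ang 1.5233
shift mm [-1.1  0.3 -2.1] turn [-0.0011 -0.003  -0.0166]
F [ 1.97 -0.47 -3.46] M [-0.289 -0.152  0.021] j6 -0.319
```

```bash
python3 -m creep '[[[0,0,0],[0,0,3],-1],[[0,0,0],[0,0,3],-1],[[0,0,0],[0,0,3],-1],[[0,0,0],[0,0,0],-1],[[0,0,0],[0,0,0],-1]]';  python3 st.py .48 -.1 .257 1.54;  python3 -c "
from h import *
im=save('scene','scene3.png');cv2.imwrite('pics/s3z.png',cv2.resize(cv2.cvtColor(im,4)[190:320,200:320],None,fx=4,fy=4))"
```

```text
time: 5.35
tcp_pos: [0.4797, -0.0988, 0.2439]
tcp_rot: [[0.056, 0.998, -0.002], [0.998, -0.056, 0.003], [0.003, -0.002, -1.0]]
force: [3.0, -1.1, -2.4]
grip_width: 0.0115
t 5.35 p [ 0.4797 -0.0988  0.2439] w 0.0115 ang 1.5151
shift mm [ -1.1   0.3 -13.1] turn [-0.0017 -0.003  -0.0249]
F [ 3.05 -1.15 -2.44] M [-0.329 -0.163  0.085] j6 -0.311
```

View pics/s3z.png

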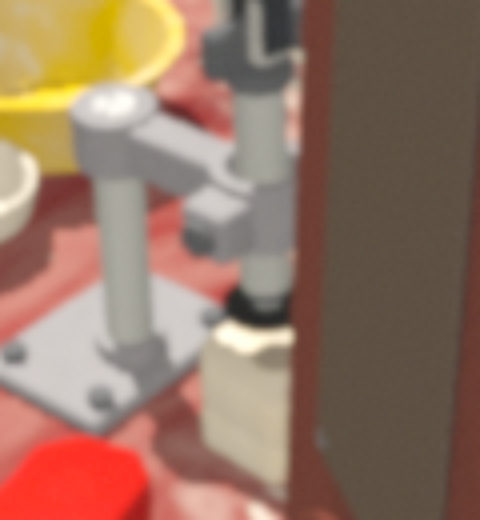

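```bash
python3 -m creep '[[[0,0,0],[0,0,3],-1],[[0,0,0],[0,0,3],-1],[[0,0,0],[0,0,2],-1]]';  python3 st.py .48 -.1 .257 1.54; python3 -m creep '[[[0,0,0],[0,0,2],-1]]';  python3 -m creep '[[[0,0,0],[0,0,1],-1]]'
```

```text
time: 5.7
tcp_pos: [0.4798, -0.0988, 0.2359]
tcp_rot: [[0.056, 0.998, -0.001], [0.998, -0.056, 0.003], [0.003, -0.001, -1.0]]
force: [2.7, -0.9, -2.8]
grip_width: 0.0117
t 5.7 p [ 0.4798 -0.0988  0.2359] w 0.0117 ang 1.5148
shift mm [ -1.1   0.3 -21.1] turn [-0.0013 -0.0029 -0.0252]
F [ 2.74 -0.9  -2.85] M [-0.303 -0.082  0.093] j6 -0.31
time: 5.8
tcp_pos: [0.4798, -0.0988, 0.2337]
tcp_rot: [[0.056, 0.998, -0.001], [0.998, -0.056, 0.003], [0.003, -0.001, -1.0]]
force: [2.5, -0.4, -3.7]
grip_width: 0.0115
time: 5.9
tcp_pos: [0.4798, -0.0988, 0.2324]
tcp_rot: [[0.056, 0.998, -0.001], [0.998, -0.056, 0.003], [0.003, -0.001, -1.0]]
force: [1.6, -1.5, -3.7]
grip_width: 0.0115
```

```bash
for i in 1; do python3 -m creep '[[[0,0,0],[0,0,2],-1]]' | grep -E "tcp_pos|force"; done; python3 -m creep '[[[0,0,0],[0,0,1],-1]]'| grep -E "tcp_pos|force"; python3 -m creep '[[[0,0,0],[0,0,1],-1]]'| grep -E "tcp_pos|force"; python3 -m creep '[[[0,0,0],[0,0,1],-1]]'| grep -E "tcp_pos|force"
```

```text
tcp_pos: [0.4798, -0.0988, 0.2304]
force: [1.2, -0.8, -2.7]
tcp_pos: [0.4798, -0.0988, 0.2292]
force: [2.7, -0.7, -3.5]
tcp_pos: [0.4798, -0.0988, 0.2281]
force: [1.9, -2.4, -3.6]
tcp_pos: [0.4798, -0.0988, 0.227]
force: [2.7, -0.9, -2.7]
```

```bash
python3 -m creep '[[[0,0,0],[0,0,1],-1]]'| grep -E "tcp_pos|force"; python3 -m creep '[[[0,0,0],[0,0,1],-1]]'| grep -E "tcp_pos|force"; python3 -m creep '[[[0,0,0],[0,0,1],-1]]'| grep -E "tcp_pos|force"; python3 -m creep '[[[0,0,0],[0,0,1],-1]]'| grep -E "tcp_pos|force"
```

```text
tcp_pos: [0.4798, -0.0988, 0.226]
force: [1.8, -0.5, -3.3]
tcp_pos: [0.4798, -0.0988, 0.2249]
force: [2.6, 0.1, -3.7]
tcp_pos: [0.4798, -0.0988, 0.2238]
force: [2.2, -1.3, -3.2]
tcp_pos: [0.4798, -0.0988, 0.2228]
force: [2.7, -1.0, -2.7]
```

```bash
python3 -m creep '[[[0,0,0],[0,0,1],-1]]'| grep -E "tcp_pos|force"; python3 -m creep '[[[0,0,0],[0,0,1],-1]]'| grep -E "tcp_pos|force"
```

```text
tcp_pos: [0.4798, -0.0988, 0.2217]
force: [2.1, -1.4, -3.3]
tcp_pos: [0.4798, -0.0988, 0.2206]
force: [1.6, -0.7, -3.0]
```

```bash
python3 -m creep '[[[0,0,0],[0,0,1],-1]]'| grep -E "tcp_pos|force"; python3 -m creep '[[[0,0,0],[0,0,1],-1]]'| grep -E "tcp_pos|force"
```

```text
tcp_pos: [0.4797, -0.0988, 0.2195]
force: [2.3, -0.6, -2.5]
tcp_pos: [0.4797, -0.0988, 0.2184]
force: [2.4, -0.5, -2.6]
```

```bash
python3 -m creep '[[[0,0,0],[0,0,1],-1]]'| grep -E "tcp_pos|force"; python3 -m creep '[[[0,0,0],[0,0,1],-1]]'| grep -E "tcp_pos|force"
```

```text
tcp_pos: [0.4797, -0.0988, 0.2173]
force: [1.1, -0.7, -3.8]
tcp_pos: [0.4797, -0.0988, 0.2162]
force: [2.3, -0.7, -3.0]
```

```bash
python3 -m creep '[[[0,0,0],[0,0,1],-1]]'| grep -E "tcp_pos|force";   python3 -c "
from h import *
im=save('scene','scene4.png');cv2.imwrite('pics/s4z.png',cv2.resize(cv2.cvtColor(im,4)[190:320,200:320],None,fx=4,fy=4))"
```

```text
tcp_pos: [0.4798, -0.0988, 0.2152]
force: [1.3, 0.3, -3.3]
```

View pics/s4z.png

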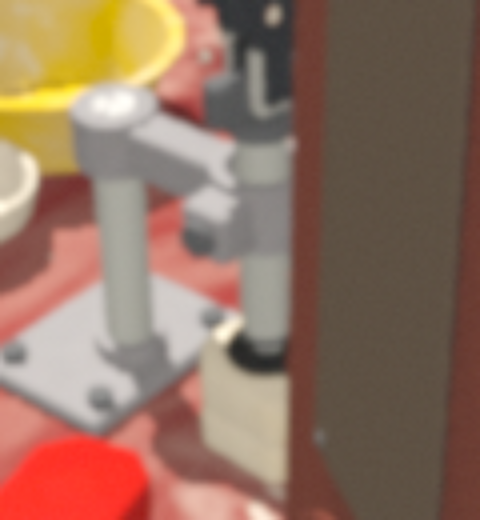

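```bash
python3 -m creep '[[[0,0,0],[0,0,1],-1]]'| grep -E "tcp_pos|force"
```

```text
tcp_pos: [0.4798, -0.0988, 0.2141]
force: [1.5, -1.3, -0.8]
```

```bash
python3 -m creep '[[[0,0,0],[0,0,1],-1]]'| grep -E "tcp_pos|force"
```

```text
tcp_pos: [0.4799, -0.0989, 0.2133]
force: [1.2, -0.3, 1.1]
```

```bash
python3 -m creep '[[[0,0,0],[0,0,1],-1]]'| grep -E "tcp_pos|force"
```

```text
tcp_pos: [0.48, -0.0989, 0.2129]
force: [1.5, -0.3, 2.5]
```

```bash
python3 st.py .48 -.1 .213 1.54; python3 -m creep '[[[0,0,0.1],[0,0,0.7],-1]]'| grep -E "tcp_pos|force"; python3 st.py .48 -.1 .213 1.54;
```

```text
t 7.75 p [ 0.48   -0.0989  0.2129] w 0.0119 ang 1.5147
shift mm [-1.1  0.1 -0.1] turn [-0.0008 -0.0025 -0.0253]
F [ 1.49 -0.34  2.5 ] M [-0.182  0.421  0.053] j6 -0.31
tcp_pos: [0.48, -0.0989, 0.2127]
force: [-0.3, 0.7, 1.6]
t 7.85 p [ 0.48   -0.0989  0.2127] w 0.0113 ang 1.4135
shift mm [-1.1  0.1 -0.3] turn [-0.0006 -0.0025 -0.1265]
F [-0.33  0.73  1.64] M [-0.057  0.432  0.019] j6 -0.209
```

```bash
python3 -m creep '[[[0,0,0.1],[0,0,0.7],-1]]'| grep -E "tcp_pos|force"; python3 st.py .48 -.1 .213 1.54|tail -1;python3 -m creep '[[[0,0,0.1],[0,0,0.7],-1]]'| grep -E "tcp_pos|force"; python3 st.py .48 -.1 .213 1.54;
```

```text
tcp_pos: [0.4801, -0.0989, 0.2127]
force: [0.3, 0.1, 2.1]
F [0.26 0.1  2.15] M [-0.027  0.497  0.024] j6 -0.105
tcp_pos: [0.4802, -0.0988, 0.2127]
force: [-0.4, -0.9, 2.3]
t 8.05 p [ 0.4802 -0.0988  0.2127] w 0.0111 ang 1.2056
shift mm [-1.2  0.2 -0.3] turn [-1.000e-04 -2.400e-03 -3.344e-01]
F [-0.44 -0.88  2.33] M [-0.078  0.39   0.024] j6 -0.001
```

```bash
for i in x; do python3 -m creep '[[[0,0,0.06],[0,0,0.7],-1]]'| grep -E "tcp_pos"; python3 st.py .48 -.1 .213 1.54|sed 2d;python3 -m creep '[[[0,0,0.06],[0,0,0.7],-1]]'| grep -E "tcp_pos"; python3 st.py .48 -.1 .213 1.54|sed 2d; done
```

```text
tcp_pos: [0.4803, -0.0988, 0.2127]
t 8.15 p [ 0.4803 -0.0988  0.2127] w 0.0114 ang 1.1419
F [-0.25 -0.52  2.43] M [-0.046  0.472  0.051] j6 0.063
tcp_pos: [0.4803, -0.0988, 0.2127]
t 8.25 p [ 0.4803 -0.0988  0.2127] w 0.0113 ang 1.0792
F [-0.78 -0.41  2.14] M [-0.021  0.443  0.024] j6 0.126
```

```bash
python3 -m creep '[[[0,0,0.06],[0,0,0.7],-1]]'>/dev/null; python3 st.py .48 -.1 .213 1.54|sed 2d;python3 -m creep '[[[0,0,0.06],[0,0,0.7],-1]]'>/dev/null; python3 st.py .48 -.1 .213 1.54|sed 2d;python3 -m creep '[[[0,0,0.06],[0,0,0.7],-1]]'>/dev/null; python3 st.py .48 -.1 .213 1.54|sed 2d
```

```text
t 8.35 p [ 0.4804 -0.0988  0.2127] w 0.0111 ang 1.0166
F [-0.05  0.38  2.34] M [0.029 0.456 0.055] j6 0.188
t 8.45 p [ 0.4804 -0.0988  0.2127] w 0.0115 ang 0.954
F [ 0.21 -0.85  1.56] M [0.047 0.493 0.077] j6 0.251
t 8.55 p [ 0.4804 -0.0989  0.2127] w 0.0116 ang 0.8914
F [ 0.49 -0.7   2.8 ] M [-0.049  0.499  0.102] j6 0.313
```

```bash
python3 -m creep '[[[0,0,0.05],[0,0,0.6],-1]]'>/dev/null; python3 st.py .48 -.1 .213 1.54|sed 2d;python3 -m creep '[[[0,0,0.05],[0,0,0.6],-1]]'>/dev/null; python3 st.py .48 -.1 .213 1.54|sed 2d
```

```text
t 8.65 p [ 0.4803 -0.099   0.2127] w 0.0115 ang 0.839
F [-1.02 -2.38  1.23] M [-0.052  0.488  0.097] j6 0.365
t 8.75 p [ 0.4802 -0.0992  0.2127] w 0.0114 ang 0.7869
F [-0.71 -1.07  2.87] M [-0.054  0.461  0.136] j6 0.418
```

```bash
python3 -m creep '[[[0,0,0.05],[0,0,0.6],-1]]'>/dev/null; python3 st.py .48 -.1 .213 1.54|sed 2d;python3 -m creep '[[[0,0,0.04],[0,0,0.6],-1]]'>/dev/null; python3 st.py .48 -.1 .213 1.54|sed 2d
```

```text
t 8.85 p [ 0.4801 -0.0994  0.2127] w 0.0114 ang 0.7347
F [-0.28 -2.17  1.82] M [0.038 0.436 0.21 ] j6 0.469
t 8.95 p [ 0.4801 -0.0996  0.2127] w 0.012 ang 0.6928
F [-0.42 -2.1   3.18] M [0.082 0.37  0.204] j6 0.511
```

```bash
python3 -m creep '[[[0,0,0.03],[0,0,0.6],-1]]'>/dev/null; python3 st.py .48 -.1 .213 1.54|sed 2d;python3 -m creep '[[[0,0,0.01],[0,0,0.6],-1]]'>/dev/null; python3 st.py .48 -.1 .213 1.54|sed 2d
```

```text
t 9.05 p [ 0.48   -0.0997  0.2127] w 0.0115 ang 0.6613
F [-1.67 -1.55  2.47] M [0.19  0.335 0.153] j6 0.543
t 9.15 p [ 0.48   -0.0997  0.2127] w 0.0117 ang 0.6505
F [-0.32 -1.44  2.92] M [0.234 0.434 0.187] j6 0.553
```

```bash
for i in 1 2 3 4 5 6; do :; done; python3 -m creep '[[[0,0,0.005],[0,0,0.6],-1]]'>/dev/null; python3 st.py .48 -.1 .213 1.54|sed 2d;python3 -m creep '[[[0,0,0.005],[0,0,0.6],-1]]'>/dev/null; python3 st.py .48 -.1 .213 1.54|sed 2d;python3 -m creep '[[[0,0,0.005],[0,0,0.6],-1]]'>/dev/null; python3 st.py .48 -.1 .213 1.54|sed 2d;python3 -m creep '[[[0,0,0.005],[0,0,0.6],-1]]'>/dev/null; python3 st.py .48 -.1 .213 1.54|sed 2d
```

```text
t 9.25 p [ 0.4801 -0.0998  0.2127] w 0.0121 ang 0.6456
F [-0.93 -1.3   3.72] M [0.263 0.569 0.165] j6 0.558
t 9.35 p [ 0.4802 -0.0998  0.2126] w 0.0113 ang 0.6408
F [-0.62 -0.55  5.25] M [0.368 0.537 0.173] j6 0.563
t 9.45 p [ 0.4802 -0.0998  0.2126] w 0.0118 ang 0.6359
F [-1.19 -1.23  5.52] M [0.336 0.583 0.122] j6 0.568
t 9.55 p [ 0.4802 -0.0998  0.2125] w 0.0117 ang 0.6309
F [-2.94 -1.41  5.76] M [0.412 0.724 0.183] j6 0.573
```

```bash
python3 -m creep '[[[0,0,0.03],[0,0,0],-1]]'>/dev/null; python3 st.py .48 -.1 .213 1.54|sed 2d;python3 -m creep '[[[0,0,0.02],[0,0,0],-1]]'>/dev/null; python3 st.py .48 -.1 .213 1.54|sed 2d
```

```text
t 9.65 p [ 0.4801 -0.0999  0.2126] w 0.0113 ang 0.6003
F [ 0.1  -1.6   0.24] M [0.237 0.286 0.208] j6 0.603
t 9.75 p [ 0.48   -0.1     0.2125] w 0.0117 ang 0.5786
F [ 1.37 -1.92  1.83] M [0.242 0.109 0.227] j6 0.625
```

```bash
python3 -m creep '[[[0,0,0.015],[0,0,0],-1]]'>/dev/null; python3 st.py .48 -.1 .213 1.54|sed 2d;python3 -m creep '[[[0,0,0.01],[0,0,0],-1]]'>/dev/null; python3 st.py .48 -.1 .213 1.54|sed 2d;python3 -m creep '[[[0,0,0.01],[0,0,0],-1]]'>/dev/null; python3 st.py .48 -.1 .213 1.54|sed 2d
```

```text
t 9.85 p [ 0.48   -0.1     0.2125] w 0.0117 ang 0.5623
F [-1.72 -2.08  3.26] M [0.218 0.481 0.287] j6 0.641
t 9.95 p [ 0.4801 -0.1     0.2125] w 0.0118 ang 0.5513
F [-1.38 -2.21  3.17] M [0.265 0.449 0.218] j6 0.652
t 10.05 p [ 0.48   -0.1001  0.2125] w 0.0116 ang 0.5406
F [-2.   -2.65  3.68] M [0.23  0.493 0.233] j6 0.663
```

```bash
python3 -m creep '[[[0,0,0],[0,0,0],0],[[0,0,0],[0,0,0],0],[[0,0,0],[0,0,0],0.6],[[0,0,0],[0,0,0],0.6]]'; python3 st.py .48 -.1 .213 .54;python3 -c "
from h import *
im=save('scene','scene5.png');cv2.imwrite('pics/s5z.png',cv2.resize(cv2.cvtColor(im,4)[170:320,200:320],None,fx=4,fy=4))"
```

```text
time: 10.45
tcp_pos: [0.4801, -0.0993, 0.2114]
tcp_rot: [[0.858, 0.514, 0.002], [0.514, -0.858, 0.002], [0.003, -0.0, -1.0]]
force: [0.3, 1.2, -0.2]
grip_width: 0.0679
t 10.45 p [ 0.4801 -0.0993  0.2114] w 0.0679 ang 0.54
shift mm [-0.4  0.5 -1.6] turn [-0.0002 -0.0028  0.    ]
F [ 0.33  1.17 -0.24] M [ 0.024 -0.026 -0.002] j6 0.664
```

View pics/s5z.png

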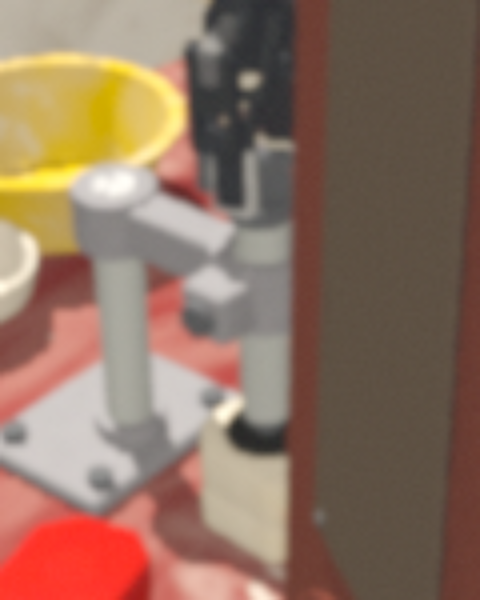

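```bash
python3 -m creep '[[[0,0,0],[0,0,-10],1],[[0,0,0],[0,0,-30],1],[[0,0,0],[0,0,-40],1],[[0,0,0],[0,0,-40],1],[[0,0,0],[0,0,-20],1]]';python3 -m creep '[[[0,0,0],[-30,40,0],1],[[0,0,0],[-30,40,0],1],[[0,0,0],[-30,40,0],1],[[0,0,0],[-30,40,0],1],[[0,0,0],[-30,40,0],1]]'; python3 -m creep '[[[0,0,0],[-30,40,0],1],[[0,0,0],[-30,40,0],1],[[0,0,0],[-30,40,0],1],[[0,0,0],[-20,20,0],1],[[0,0,0],[0,0,0],1]]'; python3 -c "
from h import *
im=save('scene','scene6.png');im2=save('top','top6.png')
a=cv2.resize(cv2.cvtColor(im,4)[165:315,200:300],(400,600));b=cv2.resize(cv2.cvtColor(im2,4)[170:290,200:280],(400,600))
cv2.imwrite('pics/b6.png',np.hstack([a,b]))"
```

```text
time: 11.0
tcp_pos: [0.4774, -0.0984, 0.354]
tcp_rot: [[0.858, 0.514, -0.006], [0.514, -0.858, 0.005], [-0.003, -0.007, -1.0]]
force: [0.4, -1.0, 0.2]
grip_width: 0.0856
time: 11.5
tcp_pos: [0.4567, -0.3458, 0.3659]
tcp_rot: [[0.85, 0.526, 0.011], [0.526, -0.85, -0.002], [0.008, 0.007, -1.0]]
force: [0.6, -0.4, 0.5]
grip_width: 0.0852
time: 12.0
tcp_pos: [0.4329, -0.5297, 0.3682]
tcp_rot: [[0.854, 0.521, 0.012], [0.521, -0.854, -0.005], [0.008, 0.01, -1.0]]
force: [0.6, 1.2, -0.1]
grip_width: 0.0852
```

View pics/b6.png

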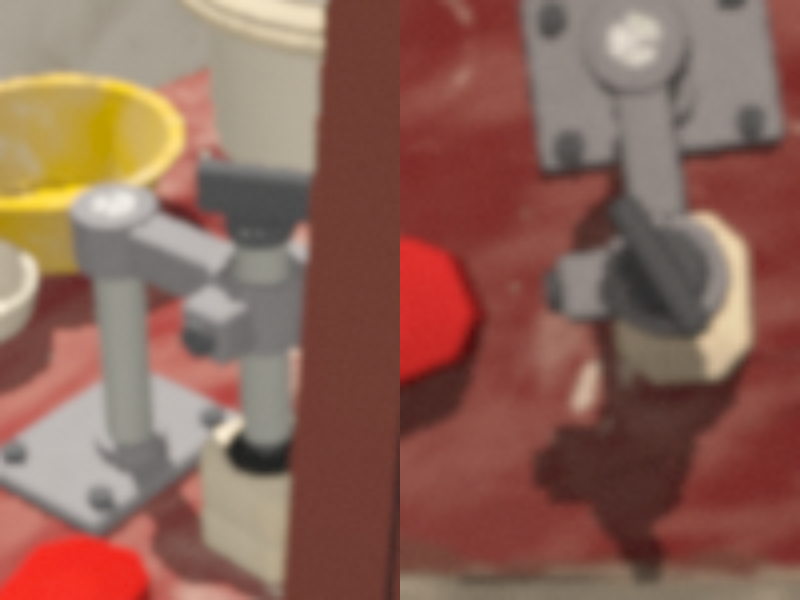

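View pics/top6.png

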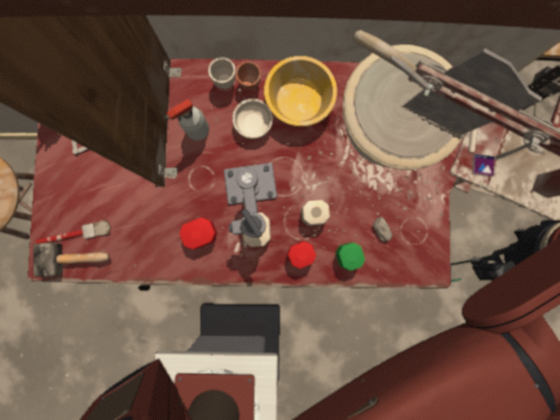

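```bash
python3 -c "
from h import *
print(arm.hand_in())"
```

```text
the job is handed in; nothing more can be done
None
```

I loosened the spindle, slid the foot down onto the mould, locked it again by feel, let go and handed the job in. It took about 12 of the 58 s, and no verdict was reported.

- **Loosening:** I gripped the T-handle and turned it about 0.95 rad anticlockwise. The torque dropped and the spindle began to sink under its own weight, so it was loose.
- **Pressing:** I lowered it in 1 mm steps. The foot touched with the tool at z of about 0.2148, and the force there showed about 5.7 N on the mould. While I tightened, the tool crept about 0.4 mm lower. The spring stiffness then puts the foot at about 6.5–7 N, above the 5 N aim but inside the 2–9 N limits. I could not measure this after letting go.
- **Locking:** I turned clockwise until the torque was about 0.235 N m, the average of the last five readings (0.208, 0.227, 0.287, 0.218, 0.233). The readings were noisy, and some slow-turning ones just before had been lower, at about 0.16. From the stated rise of 0.7 N m per rad I put the final torque at 0.235–0.275, so it may be slightly over the 0.27 upper end but is well below 0.33.
- **Final checks:** The last pictures show the foot on the mould. The mould under it and the spare beside the stand look upright and where they were at the start. The gripper is well clear of everything, and its force and torque readings went back to about zero after release. I did not grip the handle again to test the lock.

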